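Set the long support post in the spring-plunger holder

ROBOT

A 6-joint arm with a two-finger parallel gripper is mounted at the origin on the work surface; the furniture and walls round the work are solid. World frame = base frame: x ahead of the robot, y to its left, z up, the work surface at z = 0. Lengths are in m, angles in rad, forces in N, time in s.
With the tool pointing down it reaches from about 0.375 to 0.975 m from the base axis. Payload 3.8 kg.
Tool frame: the origin (TCP) lies at the very end of the fingers, on their centre line; the grasp point (between the pads) lies 19 mm behind it; z points along the fingers, y is the line along which they close (so a half turn about z gives the same grasp; the last joint's range is limited). The gripper opens to 85 mm and grips with 20 to 120 N. Pads are 22 mm wide; open, the fingers measure 114 mm over their backs; the gripper's body (76 mm by 85 mm) begins 54 mm behind the grasp point. The pads swing forward as they close: fully open they stand 13 mm farther back than shut.
Start: joints at [-1.342, 0.264, 1.604, -0, 1.274, -0.037], TCP at [0.177, -0.651, 0.201] pointing down, gripper open.
Joint ranges: [-2.63, 2.63], [-0.94, 2.18], [0.31, 2.57], [-1.31, 4.45], [0, 2.66], [-2.55, 2.55]. Speed limits (rad/s): [2.57, 2.57, 3.14, 3.14, 3.14, 3.14].

INTERFACE

Orientations are given as a rotation vector (axis times angle).
In Python, from workcell import * gives the robot as it stands.
- The arm moves only by the shell command python3 -m crank 'ROWS' [OPENING] [FORCE]. ROWS is JSON, a list that holds one entry, the list of rows, each a list of 6 numbers: the shift along the tool's x, y, z in cm, then the turn, a rotation vector about the tool's x, y, z in rad. In form: [[[dx, dy, dz, ax, ay, az], ...]]. A call has 1 to 8 rows; each row shifts and turns the commanded pose from where the row before left it, along the tool's axes as they then stand; what a row does not reach is not made up. A row lasts 1/12 s, in which the tool goes at most 41.7 mm and 7.16 degrees, less where a joint would pass 70% of its speed; a pose out of reach is approached as far as the arm can. A call with a gripper value outside its range is refused whole. OPENING is the finger opening in cm, from 0 to 8.54, set as the call begins (- or left out, the last holds). The fingers move at their own pace and stop on an object; FORCE is the grip in N (left out, the last holds). Time passes only in rows, so rows that do not move let the fingers close. It gives the time, the measured TCP pose, the force, the opening and the grip force at its end, in the units of the state.
- read_state(): the state, without advancing time (a new reading comes with each control period).
- read_camera(name): name is "scene" or "top"; returns the picture (400x640x3 uint8, blue, green, red); there is no depth.
- camera_model(name): a dict with "camera_matrix" (3x3 intrinsics, pixels), "R" (3x3) and "t" (3): a world point X has camera coordinates R X + t. Camera axes: x right, y down, z forward; pixel columns grow to the right and rows downward; lengths in m; the calibration is good to about 2 mm. A picture is of the moment at which its call begins. camera_model takes no time and is no camera call.
- finish_job(): hands the job in; it is judged then, once.
The state is a dict: "time": time; "q": joint angles; "joint_vel": joint speeds; "joint_torque": joint torques, N m; "tool_pos": TCP position; "tcp_rot": TCP orientation; "wrist_force": force on the tool from outside, world axes, zero at the start; "torque": the same for the moment, N m; "width": opening from 0.0 (shut) to 1.0 (fully open); "grip_force": force on a finger pad.
Only numpy, scipy, OpenCV 4.12 (cv2) and the standard library are available. Lean on these libraries where they do the work, as an engineer would, in place of code of your own. Each camera call takes 0.05 s, during which the arm holds its last target. There are 200 camera calls.

TASK

Take the longer of the two steel posts out of the wooden rack and slide it foot first down into the post holder that is bolted to the bench. Push it on past the side spring plunger until its foot firmly meets the depth stop inside, without ramming it, and let go so that it stands there by itself, gripped by the plunger. Leave the short post in the rack and the other things where they are.

Things in the scene. Friction and masses are not known exactly. Their poses are not given: they have to be found in the camera images.
- long_post: the post to fit: plain steel rod 16 mm in diameter, 150 mm long overall, with a knurled darker head 22 mm in diameter over its top 24 mm; about 0.2 kg. It stands in one of the two holes of the rack (which one varies), its foot 10 mm above the bench. The foot tapers from 16 mm to 8 mm in diameter over its last 8 mm. Origin at the centre of the foot's end face, z along the post to the head
- long_post_foot (a point): the centre of the long post's foot end face
- short_post: the other post: the same steel rod and head, but 110 mm long overall; stands in the other hole of the rack and stays there. Origin at the centre of the foot's end face
- rack: light wooden block 66 x 180 x 50 mm (x, y, z), fixed to the bench, with two upright holes 18.5 mm wide and 40 mm deep on its y axis at 45 mm either side of its centre. Origin at the centre of its underside
- holder: post holder bolted to the bench: dark round foot 68 mm in diameter and 10 mm high, and on it an upright aluminium tube 34 mm in outer diameter with a bore about 18.4 mm wide; the mouth, 95 mm above the bench, flares to 27 mm over its top 7 mm. Origin at the centre of its underside, z up the bore; the plunger's boss and black knob stick out along its +x
- holder_mouth (a point): the centre of the holder's mouth, at its rim, 95 mm above the bench
- plunger (a joint): side spring plunger: a round nose 9 mm across that enters the bore from the holder's +x side, 70 mm above the bench. 0 with an empty bore (nose 4.7 mm into it), grows as it is pushed outward (m): 0.001 to 0.004 beside the post. It presses with 5 to 8 N; driving the post's foot past it takes 4 to 12 N, and then the post drags with several N and does not drop by its own weight
- stop: depth stop in the bore, out of sight: a screw with a sprung pad on top. Its height varies: the pad is solid, when pressed down, at 16 to 46 mm above the bench; free, it stands 2.5 mm higher and gives under 1.5 N. The post is home once it has pressed the pad down solid and still rests on it. Origin on the bore's floor 10 mm above the bench. Push down with 20 N at most (35 N in all with the squeeze)
- masking_tape: roll of masking tape, 104 mm across, 25 mm high, lying flat near the holder; origin at the centre of its underside
- tape_measure: yellow and black pocket tape measure 38 x 72 x 60 mm standing behind the rack; origin at the centre of its underside
- screwdriver: screwdriver with a black handle, 167 mm long, lying on the bench behind the holder; origin under its middle
Mind the look-alikes: they are no part of the job. Leave any pink look-alike of the long_post alone. Leave any green look-alike of the holder alone.

How it is judged:
On the way, in this order (a step that is already met when the one before it is completed fails the run):
1. the long post is drawn out of the rack and lifted (height (world z) of long_post_foot above 0.07 m), for 0.1 s.
2. the long post's foot is in the bore below the plunger, which rides on the post (z of long_post_foot in the frame of holder below 0.06 m and horizontal distance between long_post_foot and holder_mouth below 0.005 m and value of joint plunger above 0.0007 m), for 0.1 s.
At the end, for the whole second after the job is handed in: The long post is at rest in the bore, its foot on the depth stop (over 0.3 N), within 5 mm of the bore axis and 0.08 rad of its direction, the plunger pushed back over 0.7 mm; the short post stands in its rack hole (foot below 20 mm) within 15 mm of its start (contact force between long_post and stop above 0.3 N and horizontal distance between long_post_foot and holder_mouth below 0.005 m and angle between the z axis of long_post and the z axis of holder, either way round below 0.08 rad and value of joint plunger above 0.0007 m and linear speed of long_post below 0.01 m/s and height (world z) of short_post below 0.02 m and distance of short_post from where it was at the start of the episode below 0.015 m); the robot touches nothing.
It fails at once if the long post and the holder (its stop included) are pressed together with more than 35 N (contact force between long_post and holder above 35 N).
It fails at once if the short post is taken out of the rack or shoved into the holder (height (world z) of short_post above 0.035 m).
It fails at once if the masking tape, tape measure or screwdriver is moved more than 30 mm (distance of any of masking_tape, tape_measure, screwdriver from where it was at the start of the episode above 0.03 m).
It also fails if it takes over 42 s, if anything falls off the work surface, if the arm or the gripper's body presses on something with over 40 N, if the wrist force passes 120 N, or if a joint passes its speed limit or range.

## Working session

There is one attempt and no reset: what is moved stays moved. The work goes in short steps, Python scripts to look and compute and a shell command to move; the robot and the scene stay as the last step left them, time stands still between calls to the robot, and variables do not carry over. Pictures are saved under pics/ and viewed, at most 10 in all, crops included, and the job is handed in when it is done.

```bash
ls; mkdir -p pics; python3 - <<'E'
from workcell import *
import cv2,numpy as np
for n in("scene","top"):
    cv2.imwrite(f"pics/{n}0.png",read_camera(n)); m=camera_model(n)
    print(n,np.round(m["camera_matrix"],1).tolist(),"C",np.round(-np.array(m["R"]).T@np.array(m["t"]),3),np.round(m["R"],3).tolist())
s=read_state();print(s)
E
```

```text
pics
scene [[399.2, 0.0, 323.1], [0.0, 399.2, 199.5], [0.0, 0.0, 1.0]] C [ 0.24  -0.63   0.639] [[0.924, -0.382, 0.009], [-0.233, -0.583, -0.778], [0.302, 0.717, -0.628]]
top [[361.9, 0.0, 327.6], [0.0, 361.9, 204.0], [0.0, 0.0, 1.0]] C [ 0.374 -0.022  0.959] [[0.006, -1.0, -0.03], [-0.986, -0.001, -0.167], [0.167, 0.03, -0.986]]
{'time': 0.1, 'q': array([-1.34189634e+00,  2.64706838e-01,  1.60525057e+00, -9.88851331e-06,
        1.27369681e+00, -3.69018522e-02]), 'joint_vel': array([-0.00088995, -0.00242272, -0.0036579 , -0.00077349,  0.00030615,
        0.00064508]), 'joint_torque': array([ 1.41072407e-03, -5.16706002e+01, -3.68590629e+01, -2.10631094e-05,
        6.27318703e-03, -2.95318739e-05]), 'tool_pos': array([ 0.17713918, -0.65058721,  0.19935994]), 'tcp_rot': array([-3.11185533e+00, -4.16025266e-01,  3.24963638e-04]), 'wrist_force': array([-0.18564447,  0.23427763, -1.24728455]), 'torque': array([-0.01604097,  0.00097275,  0.00112691]), 'grip_force': 0.0, 'width': 1.0003078458435295}
```

View pics/scene0.png

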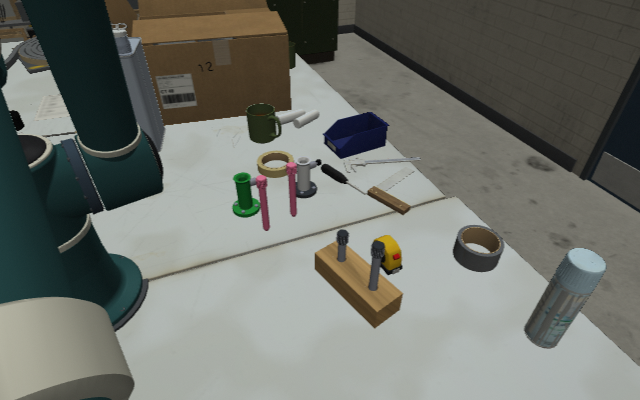

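View pics/top0.png

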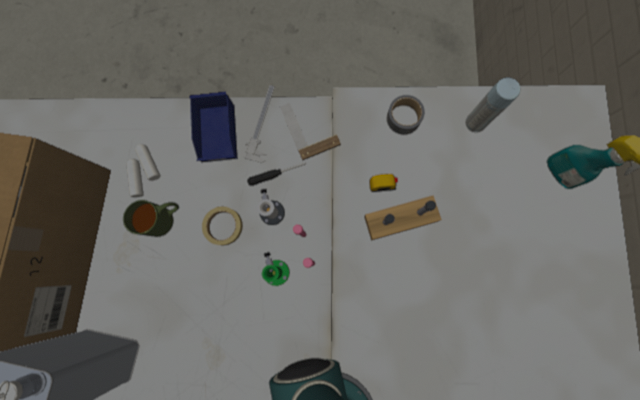

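The candidates for the post are:
- the taller grey post in the rack, scene (377,265), top (428,207)
- the shorter grey post in the rack, scene (342,245), top (389,219)
- two pink rods, scene (264,203) and (292,190), which are look-alikes

The grey tall one fits. For the holder, the grey tube at scene (305,178), top (268,210) fits, and the green one at scene (244,195) is a look-alike. I'll confirm with an enlarged crop.

```bash
cat > h.py <<'E'
from workcell import *
import cv2,numpy as np
from scipy.spatial.transform import Rotation as Ro
def ray(n,u,v):
    m=camera_model(n);R=np.array(m["R"]);C=-R.T@np.array(m["t"])
    d=R.T@np.linalg.solve(np.array(m["camera_matrix"]),[u,v,1.]);return C,d
def onz(n,u,v,z):
    C,d=ray(n,u,v);return C+d*(z-C[2])/d[2]
def tri(us,ut):
    A=[];b=[];P=[]
    for n,p in(("scene",us),("top",ut)):
        C,d=ray(n,*p);d/=np.linalg.norm(d);M=np.eye(3)-np.outer(d,d);A.append(M);b.append(M@C)
    return np.linalg.solve(A[0]+A[1],b[0]+b[1])
def proj(n,X):
    m=camera_model(n);x=np.array(m["camera_matrix"])@(np.array(m["R"])@np.array(X)+np.array(m["t"]));return x[:2]/x[2]
def crop(n,img,u0,v0,w,h,k):
    return cv2.resize(img[v0:v0+h,u0:u0+w],None,fx=k,fy=k,interpolation=cv2.INTER_CUBIC)
E
python3 - <<'E'
from h import *
s=cv2.imread("pics/scene0.png");t=cv2.imread("pics/top0.png")
a=crop("",s,310,225,100,100,4);b=crop("",t,360,170,100,75,4)
c=crop("",s,225,145,100,75,4);d=crop("",t,240,180,100,75,4)
b=cv2.copyMakeBorder(b,0,0,0,0,0)
cv2.imwrite("pics/c1.png",np.hstack([np.vstack([crop("",s,310,225,100,75,4),c]),np.vstack([b,d])]))
E
```

```text
(no output)
```

View pics/c1.png

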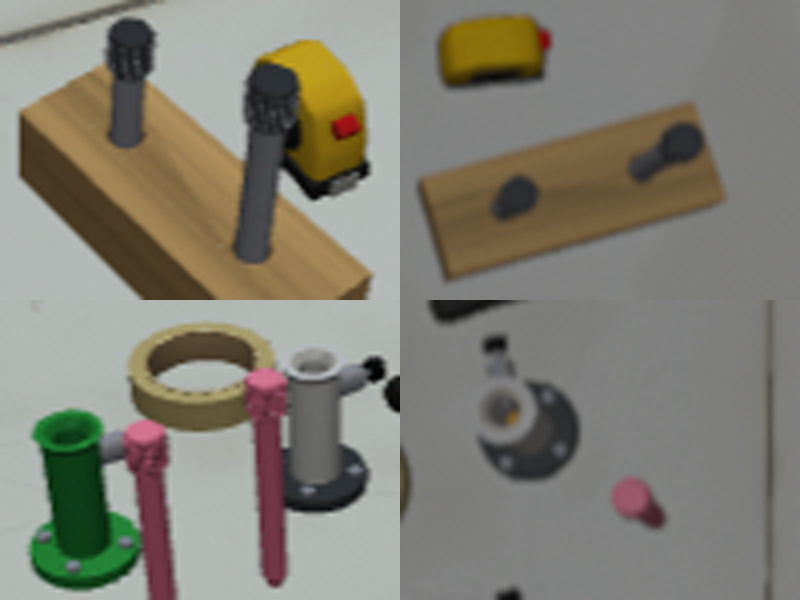

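The crops confirm the choice. The tall grey post is at crop (275,80), right of the short one, standing in wood, and its head in the top view is at (283,143). The silver holder's mouth is at scene (303,161), top (266,207). A pink rod stands beside it.

```bash
python3 - <<'E'
from h import *
np.set_printoptions(precision=4,suppress=True)
for k,us,ut,z in(("long",(378.5,245),(430.4,205.4),.16),("short",(342.4,234.5),(389.0,218.5),.12),("mouth",(303.4,160.9),(266.4,207.1),.095),("pink2",(291.4,164.4),(297.6,229.4),.15),("pink1",(260.9,177),(308,263),.15),("knob",(319,161.5),(263.4,190.9),.07)):
    print(k,tri(us,ut),"top",onz("top",*ut,z)[:2],"scene",onz("scene",*us,z)[:2])
t=cv2.imread("pics/top0.png");hsv=cv2.cvtColor(t,cv2.COLOR_BGR2HSV)
m=cv2.inRange(hsv,(10,60,40),(25,255,255));m[:,:355]=0;m[:,450:]=0;m[:190]=0;m[245:]=0
m=cv2.morphologyEx(m,cv2.MORPH_CLOSE,np.ones((15,15)))
c=max(cv2.findContours(m,0,2)[0],key=cv2.contourArea)
p=np.array([onz("top",*q[0],.05)[:2]*1000 for q in c],np.float32);print("rack",cv2.minAreaRect(p))
h=np.array([onz("top",*q,0.0)[:2] for q in((272,199),(272,224))]);print(h)
# foot base circle of holder: dark
g=cv2.inRange(hsv,(90,20,30),(140,130,95));
s=read_state();print(Ro.from_rotvec(s['tcp_rot']).as_matrix(),s['tool_pos'])
E
```

```text
long [ 0.509  -0.227   0.1572] top [ 0.5061 -0.2253] scene [ 0.5101 -0.2297]
short [ 0.4844 -0.1403  0.1133] top [ 0.4817 -0.1387] scene [ 0.4832 -0.1468]
mouth [0.5141 0.1541 0.0922] top [0.5122 0.1539] scene [0.5143 0.1498]
pink2 [0.4554 0.07   0.1487] top [0.4527 0.0705] scene [0.4573 0.0677]
pink1 [0.3804 0.0454 0.1512] top [0.3783 0.046 ] scene [0.3827 0.0466]
knob [0.5599 0.1671 0.071 ] top [0.5575 0.168 ] scene [0.5632 0.1682]
rack ((494.272216796875, -181.90618896484375), (66.29378509521484, 182.98890686035156), 15.938186645507812)
[[0.5496 0.1587]
 [0.4816 0.1566]]
[[ 0.9649  0.2627 -0.0005]
 [ 0.2627 -0.9649  0.002 ]
 [ 0.0001 -0.0021 -1.    ]] [ 0.1771 -0.6506  0.1994]
```

```bash
python3 -m crank '[[[1,-0.7,0,0,0,0],[2.5,-1.9,0,0,0,0],[3,-2.25,0,0,0,0],[3,-2.25,0,0,0,0],[3,-2.25,0,0,0,0],[3,-2.25,0,0,0,0],[3,-2.25,0,0,0,0],[3,-2.25,0,0,0,0]]]' 6 40 && python3 -m crank '[[[3,-2.25,0,0,0,0],[3,-2.25,0,0,0,0],[3,-2.25,0,0,0,0],[3,-2.25,0,0,0,0],[3,-2.25,0,0,0,0],[3,-2.25,0,0,0,0],[2.5,-1.9,0,0,0,0],[1,-0.7,0,0,0,0]]]'; python3 - <<'E'
from h import *
i=read_camera("top");j=read_camera("scene");cv2.imwrite("pics/t1.png",i);cv2.imwrite("pics/s1.png",j)
s=read_state();print(s['tool_pos'],s['tcp_rot'])
cv2.imwrite("pics/c2.png",np.hstack([crop("",j,310,150,100,150,4),crop("",i,360,130,100,150,4)]))
E
```

```text
time: 0.77
tool_pos: [0.3434, -0.4368, 0.2003]
tcp_rot: [-3.113, -0.416, -0.0]
wrist_force: [1.1, -0.5, 0.7]
width: 0.704
grip_force: 0.0
time: 1.43
tool_pos: [0.5093, -0.2233, 0.2004]
tcp_rot: [-3.111, -0.421, -0.001]
wrist_force: [-0.1, -0.2, -0.3]
width: 0.707
grip_force: 0.0
[ 0.50841076 -0.22523728  0.20030148] [-3.11250593e+00 -4.22456503e-01  4.79764988e-04]
```

View pics/c2.png

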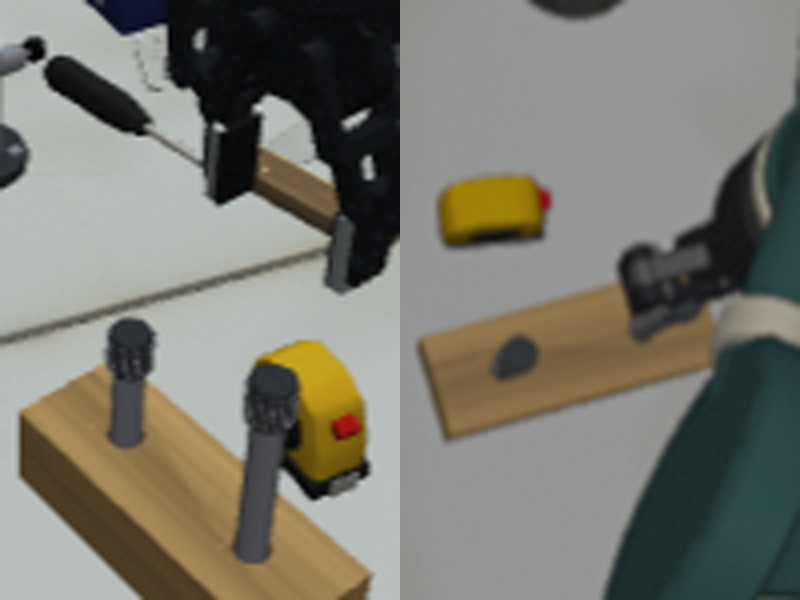

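The open fingers are straddling above the long post, whose head is at scene crop (272,385). The tool is within about 2 mm of the estimate, so I'll go down and grip the head.

```bash
python3 -m crank '[[[0,0,1,0,0,0],[0,0,2,0,0,0],[0,0,2,0,0,0],[0,0,1.5,0,0,0],[0,0,0.6,0,0,0],[0,0,0,0,0,0],[0,0,0,0,0,0]]]' && python3 -m crank '[[[0,0,0,0,0,0],[0,0,0,0,0,0],[0,0,0,0,0,0],[0,0,0,0,0,0],[0,0,0,0,0,0],[0,0,0,0,0,0],[0,0,0,0,0,0],[0,0,0,0,0,0]]]' 0 60; python3 - <<'E'
from h import *
j=read_camera("scene");i=read_camera("top")
s=read_state();print(s['tool_pos'],s['wrist_force'],s['width'],s['grip_force'])
cv2.imwrite("pics/c3.png",np.hstack([crop("",j,310,200,100,125,4),crop("",i,360,130,100,125,4)]))
E
```

```text
time: 2.12
tool_pos: [0.5068, -0.2285, 0.1293]
tcp_rot: [-3.114, -0.414, 0.001]
wrist_force: [-0.1, -0.3, 0.5]
width: 0.706
grip_force: 0.0
time: 2.78
tool_pos: [0.5077, -0.2276, 0.1296]
tcp_rot: [3.114, 0.417, -0.0]
wrist_force: [-0.7, -0.2, 0.2]
width: -0.001
grip_force: 0.0
[ 0.50760015 -0.22755072  0.12952765] [ 0.4821788  -0.00587567 -0.6327669 ] -0.0020997128000197016 0.0
```

View pics/c3.png

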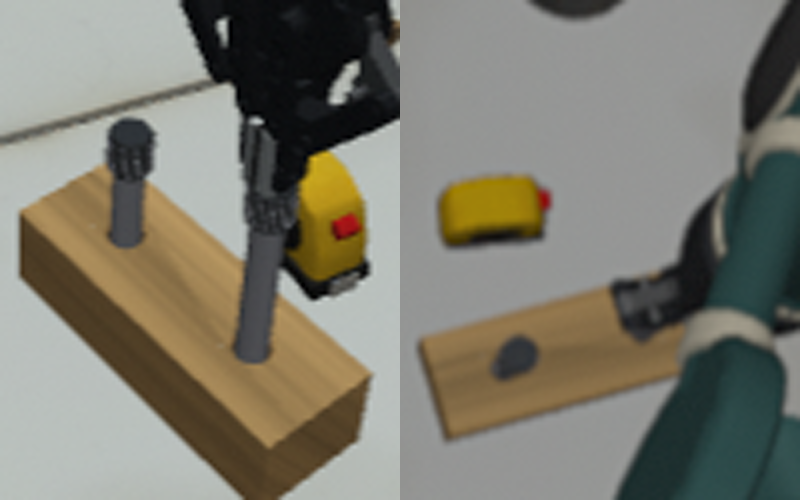

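```bash
python3 - <<'E'
from h import *
s=read_state();p=s['tool_pos'];print(s['q'])
for n,u0,v0 in(("scene",310,200),("top",360,130)):
    for q in(p,p+[0,0,.019],[.507,-.226,.16],[.507,-.226,.05]):
        a=proj(n,q);print(n,a,(a-[u0,v0])*4)
E
```

```text
[-4.66226958e-01  9.67669484e-02  1.93572566e+00  3.42186965e-05
  1.10922902e+00  8.38652638e-01]
scene [374.91398931 257.02311942] [259.65595723 228.09247766]
scene [375.92052534 249.32721041] [263.68210135 197.30884163]
scene [375.7902289  244.03158354] [263.16091561 176.12633415]
scene [370.37512465 286.02164322] [241.5004986  344.08657287]
top [428.05829985 206.89530811] [272.2331994  307.58123243]
top [430.11478309 205.55573374] [280.45913235 302.22293496]
top [430.71010184 204.98253038] [282.84040735 299.93012154]
top [419.75580785 212.14009599] [239.02323141 328.56038398]
```

```bash
python3 - <<'E'
from h import *
j=read_camera("scene")
cv2.imwrite("pics/c4.png",np.hstack([crop("",j,345,195,60,80,6),crop("",cv2.imread("pics/scene0.png"),345,195,60,80,6)]))
E
```

```text
(no output)
```

View pics/c4.png

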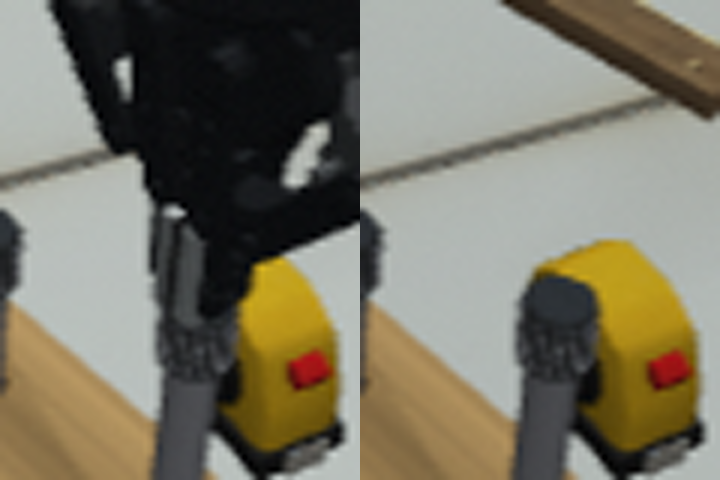

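```bash
python3 - <<'E'
from h import *
s=read_state();p=s['tool_pos'];xt=np.array([.965,.263,0]);yt=np.array([.263,-.965,0])
for z in(.1295,.15,.16,.165,.17):
    e=onz("scene",374.3,248.7,z)+.011*xt-p;print(z,"offset along x_t,y_t mm",1000*e@xt,1000*e@yt)
t=Ro.from_rotvec(s['tcp_rot']).as_matrix();print(t[:,2])
E
```

```text
0.1295 offset along x_t,y_t mm 23.94178891130882 -15.245991228129489
0.15 offset along x_t,y_t mm 8.763814520320432 -1.8311621894570165
0.16 offset along x_t,y_t mm 1.3599245734968524 4.712656853797744
0.165 offset along x_t,y_t mm -2.342020399914945 7.984566375425151
0.17 offset along x_t,y_t mm -6.043965373326727 11.256475897052503
[-1.35413429e-04  4.67586112e-05 -9.99999990e-01]
```

The tips at crop (176,322) cover the head's top, and the gripper shut on air. The fingers really end about 30 mm above the reported TCP height. I'll open, go lower and close again. This stays safe even if the reading is right.

```bash
python3 -m crank '[[[0,0,0,0,0,0],[0,0,0,0,0,0],[0,0,0,0,0,0],[0,0,0,0,0,0],[0,0,0,0,0,0],[0,0,0,0,0,0]]]' 6 60 && python3 -m crank '[[[0,0,0.5,0,0,0],[0,0,0.7,0,0,0],[0,0,0.7,0,0,0],[0,0,0.6,0,0,0],[0,0,0,0,0,0],[0,0,0,0,0,0]]]' && python3 -m crank '[[[0,0,0,0,0,0],[0,0,0,0,0,0],[0,0,0,0,0,0],[0,0,0,0,0,0],[0,0,0,0,0,0],[0,0,0,0,0,0],[0,0,0,0,0,0]]]' 0 60; python3 - <<'E'
from h import *
j=read_camera("scene");k=read_state();print(k['wrist_force'],k['torque'])
cv2.imwrite("pics/c5.png",np.hstack([crop("",j,330,195,80,100,5)]))
E
```

```text
time: 3.43
tool_pos: [0.5076, -0.2276, 0.1295]
tcp_rot: [-3.114, -0.416, 0.0]
wrist_force: [-0.5, 0.3, 0.3]
width: 0.704
grip_force: 0.0
time: 3.93
tool_pos: [0.5069, -0.2273, 0.1035]
tcp_rot: [-3.113, -0.416, 0.003]
wrist_force: [-0.1, -0.6, -0.4]
width: 0.702
grip_force: 0.0
time: 4.52
tool_pos: [0.5081, -0.2278, 0.1052]
tcp_rot: [3.113, 0.416, 0.002]
wrist_force: [-0.5, 1.4, 3.8]
width: 0.236
grip_force: 58.8
[-0.51035739  0.40088294  4.50111355] [0.16763618 0.03989089 0.00401919]
```

View pics/c5.png

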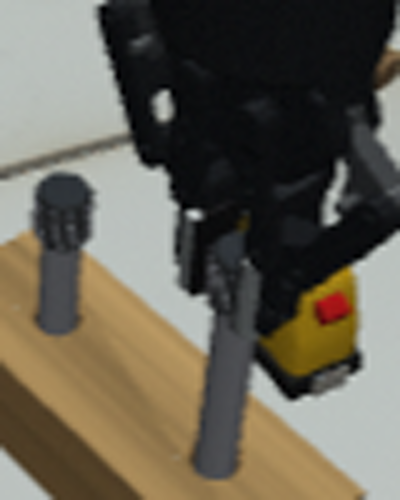

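The head is held, but it sits close to the pads' near (-x) edge: the pad edge strips are at crop (192,250) and (247,297), and the post axis is at x≈231. I'll regrip 6 mm toward tool -x, then lift.

```bash
python3 -m crank '[[[0,0,0,0,0,0],[0,0,0,0,0,0],[0,0,0,0,0,0],[0,0,0,0,0,0],[-0.3,0,0,0,0,0],[-0.3,0,0.1,0,0,0],[0,0,0,0,0,0],[0,0,0,0,0,0]]]' 5 60 && python3 -m crank '[[[0,0,0,0,0,0],[0,0,0,0,0,0],[0,0,0,0,0,0],[0,0,0,0,0,0],[0,0,0,0,0,0],[0,0,0,0,0,0]]]' 0 80 && python3 -m crank '[[[0,0,-0.4,0,0,0],[0,0,-1,0,0,0],[0,0,-1.6,0,0,0],[0,0,-2,0,0,0],[0,0,-2,0,0,0],[0,0,-2,0,0,0],[0,0,-2,0,0,0],[0,0,-2,0,0,0]]]' ; python3 - <<'E'
from h import *
j=read_camera("scene");i=read_camera("top");k=read_state();print(k['wrist_force'],k['tool_pos'],k['width'])
cv2.imwrite("pics/s6.png",j);cv2.imwrite("pics/t6.png",i)
cv2.imwrite("pics/c6.png",np.hstack([crop("",j,330,120,80,120,5),crop("",i,360,140,80,120,5)]))
E
```

```text
time: 5.23
tool_pos: [0.5014, -0.2292, 0.1034]
tcp_rot: [-3.114, -0.416, 0.001]
wrist_force: [-0.0, -0.5, -0.0]
width: 0.586
grip_force: 0.0
time: 5.73
tool_pos: [0.5021, -0.2294, 0.1039]
tcp_rot: [3.113, 0.416, 0.001]
wrist_force: [-0.4, -0.3, 1.6]
width: 0.224
grip_force: 78.1
time: 6.4
tool_pos: [0.5013, -0.2289, 0.2346]
tcp_rot: [-3.113, -0.416, 0.001]
wrist_force: [0.5, 0.1, -2.8]
width: 0.221
grip_force: 78.4
[ 0.21145756 -0.19895236 -2.42524171] [ 0.5040643  -0.23036261  0.23815189] 0.22549799457636968
```

View pics/c6.png

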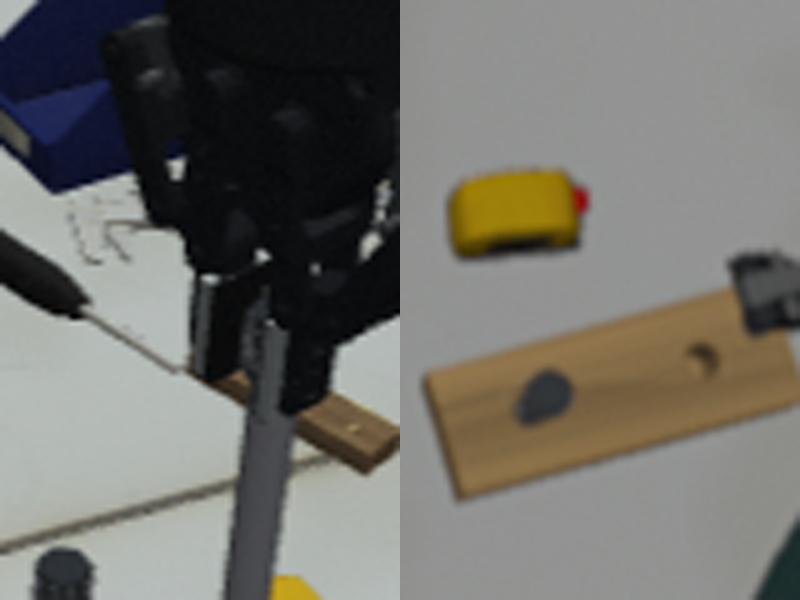

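The long post is out and hangs straight (rod at scene crop (265,480)). The empty hole shows at top crop (703,362), and the short post is still in place. I'll carry it over the holder.

```bash
python3 -m crank '[[[0.42,-1.42,0,0,0,0],[0.8,-2.8,0,0,0,0],[0.8,-2.8,0,0,0,0],[0.8,-2.8,0,0,0,0],[0.8,-2.8,0,0,0,0],[0.8,-2.8,0,0,0,0],[0.8,-2.8,0,0,0,0],[0.8,-2.8,0,0,0,0]]]' && python3 -m crank '[[[0.8,-2.8,0,0,0,0],[0.8,-2.8,0,0,0,0],[0.8,-2.8,0,0,0,0],[0.8,-2.8,0,0,0,0],[0.8,-2.8,0,0,0,0],[0.42,-1.42,0,0,0,0],[0,0,0,0,0,0],[0,0,0,0,0,0]]]'  && python3 -m crank '[[[0,0,0,0,0,0],[0,0,0,0,0,0]]]'; python3 - <<'E'
from h import *
np.set_printoptions(precision=4,suppress=True)
print("hole",onz("top",420.2,212.0,.05))
j=read_camera("scene");i=read_camera("top");k=read_state();print(k['wrist_force'],k['tool_pos'],k['tcp_rot'],k['width'])
cv2.imwrite("pics/s7.png",j);cv2.imwrite("pics/t7.png",i)
cv2.imwrite("pics/c7.png",np.hstack([crop("",j,265,95,80,120,5),crop("",i,235,150,80,120,5)]))
E
```

```text
time: 7.17
tool_pos: [0.5028, -0.0085, 0.2313]
tcp_rot: [-3.113, -0.416, 0.006]
wrist_force: [0.7, 0.1, -2.1]
width: 0.224
grip_force: 78.6
time: 7.83
tool_pos: [0.5051, 0.1506, 0.2315]
tcp_rot: [3.113, 0.42, -0.006]
wrist_force: [-0.1, -0.6, -2.2]
width: 0.223
grip_force: 78.7
time: 8.0
tool_pos: [0.5062, 0.1489, 0.2327]
tcp_rot: [3.114, 0.415, -0.003]
wrist_force: [0.1, 0.1, -3.1]
width: 0.227
grip_force: 78.7
hole [ 0.5074 -0.2271  0.05  ]
[ 0.2521  1.0937 -2.3875] [0.5067 0.1488 0.2333] [ 3.1139  0.414  -0.0009] 0.2246184238238971
```

View pics/c7.png

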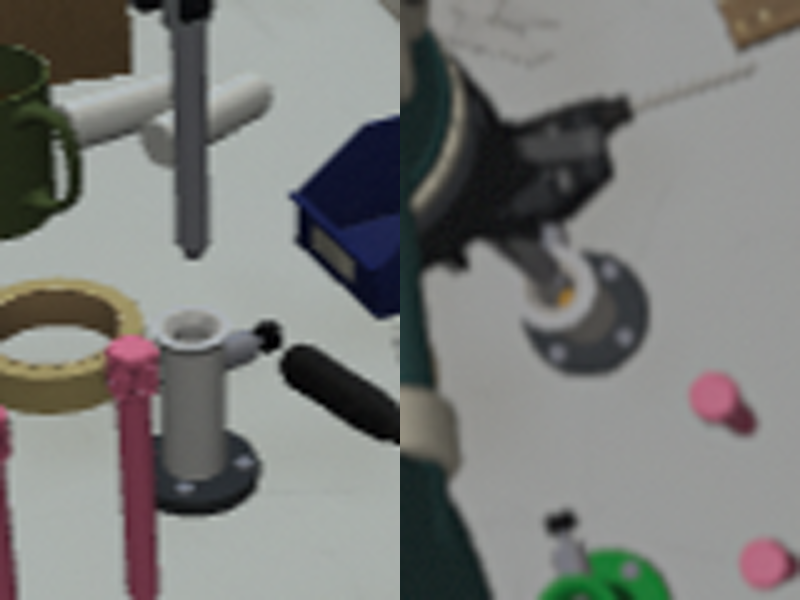

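The foot's end is at scene (303.2,145.3) and top (264.6,209.9). The mouth is at scene (303,160.6) and top (266.2,207.4).

```bash
python3 - <<'E'
from h import *
np.set_printoptions(precision=4,suppress=True)
xt=np.array([.965,.263]);yt=np.array([.263,-.965])
for z in(.137,.140):
  for n,f,m in(("scene",(303.2,145.3),(303.,160.6)),("top",(264.6,209.9),(266.3,207.3))):
    d=(onz(n,*m,.095)-onz(n,*f,z))[:2]; print(z,n,"mouth-foot mm",d*1000,"tool",d@xt*1000,d@yt*1000)
print(tri((303.2,145.3),(264.6,209.9)),tri((303.,160.6),(266.3,207.3)))
# finer: rod centreline & foot in both views, mouth ring
for n,x0 in(("scene",(285,100,325,150)),("top",(255,195,280,220))):
    im=cv2.imread(f"pics/{n[0]}7.png");a=cv2.cvtColor(im,6)
    u0,v0,u1,v1=x0
    if n=="scene":
        for v in range(118,149,3):
            r=a[v,285:325].astype(int);w=np.where(r<130)[0]+285;print(v,w.min() if len(w) else None,w.max() if len(w) else None)
E
```

```text
0.137 scene mouth-foot mm [-2.3387 -2.1557] tool -2.8237871041599796 1.4652063991559328
0.137 top mouth-foot mm [12.7837  4.7989] tool 13.598416747806471 -1.2688508010711
0.14 scene mouth-foot mm [-0.6874  2.5282] tool 0.001574481470382108 -2.620459721595589
0.14 top mouth-foot mm [13.2397  5.4226] tool 14.20247139391239 -1.7507355766415942
[0.5055 0.1462 0.1425] [0.5133 0.1542 0.0932]
118 286 316
121 285 311
124 294 306
127 296 306
130 300 306
133 300 324
136 300 324
139 300 324
142 300 324
145 302 305
148 None None
```

```bash
python3 - <<'E'
from h import *
np.set_printoptions(linewidth=250)
a=cv2.cvtColor(cv2.imread("pics/top0.png"),6).astype(int);b=cv2.cvtColor(cv2.imread("pics/t7.png"),6).astype(int)
print("cols",list(range(252,282)))
for v in range(194,218): print(v,' '.join('%3d'%x for x in b[v,252:282]),' | ',' '.join('%3d'%x for x in a[v,256:278]))
E
```

```text
cols [252, 253, 254, 255, 256, 257, 258, 259, 260, 261, 262, 263, 264, 265, 266, 267, 268, 269, 270, 271, 272, 273, 274, 275, 276, 277, 278, 279, 280, 281]
194  20  21  19  21  19  21  22  20  20  18  26  40  51  54  47  61 104 126 143 150 149 148 148 148 148 148 149 150 149 149  |  127 127 127 129 125 117 111 105  98  95 102 109 120 125 125 125 123 124 123 125 125 125
195  18  21  21  22  22  21  19  19  20  19  28  60  90  95  83  84 124 146 151 149 148 147 147 148 149 150 148 150 150 150  |  127 127 127 127 128 122 114 105 100  96  92  87 108 122 125 124 124 124 124 124 125 125
196  19  20  20  19  22  25  26  22  23  24  30  70 110 117 105  92 116 143 150 149 148 148 147 148 148 149 150 149 150 151  |  127 127 127 128 126 114 104  99  99  98  88  77  96 119 125 125 124 124 124 125 124 126
197  37  30  27  23  31  35  37  35  31  31  36  73 112 121 109  94 107 140 149 149 148 148 148 150 148 149 150 150 150 151  |  127 127 126 127 124 109  97  98 100 100  92  78  89 117 125 125 125 125 125 124 125 126
198  82  61  44  33  38  50  54  54  51  47  52  80 112 127 122 107 108 139 149 
[... 3539 characters left out ...]
 129 129 127 119 111  94  74  65  64  64  65  63  55
215 151 152 151 151 152 152 148 120  87  94 107 123 132 130 128 122 109 101  86  77  76  76  77  76  73  63  64  73  74  61  |  127 128 124 101  73  80  91 103 111 109 107 103  92  85  72  65  63  64  64  64  61  54
216 151 151 151 151 151 152 151 134  89  64  66  79  88  85  83  79  77  76  74  75  76  77  76  73  65  63  80  99  98  77  |  125 128 127 113  75  52  55  66  74  71  70  67  64  64  61  62  63  64  64  61  54  53
217 150 150 151 150 151 151 152 145 109  67  50  54  57  57  57  58  63  68  72  73  75  75  72  67  58  62  87 110 111  84  |  126 127 128 122  92  56  44  45  48  47  48  49  53  56  59  61  62  63  59  55  49  52
```

```bash
python3 -m crank '[[[0.15,-0.15,0.3,0,0,0],[0,0,0.8,0,0,0],[0,0,0.8,0,0,0],[0,0,0.8,0,0,0],[0,0,0.8,0,0,0],[0,0,0.5,0,0,0],[0,0,0.2,0,0,0],[0,0,0,0,0,0]]]' && python3 -m crank '[[[0,0,0.3,0,0,0],[0,0,0.3,0,0,0],[0,0,0.3,0,0,0],[0,0,0,0,0,0],[0,0,0,0,0,0]]]'; python3 - <<'E'
from h import *
np.set_printoptions(linewidth=250,precision=4,suppress=True)
j=read_camera("scene");i=read_camera("top");cv2.imwrite("pics/s8.png",j);cv2.imwrite("pics/t8.png",i)
k=read_state();print(k['wrist_force'],k['torque'],k['tool_pos'],k['width'])
a=cv2.cvtColor(j,6).astype(int)
for v in range(140,170): print(v,' '.join('%3d'%x for x in a[v,288:320]))
E
```

```text
time: 8.77
tool_pos: [0.5073, 0.1515, 0.1905]
tcp_rot: [3.114, 0.416, -0.003]
wrist_force: [-0.7, -0.5, -2.9]
width: 0.226
grip_force: 78.7
time: 9.18
tool_pos: [0.5077, 0.1516, 0.1824]
tcp_rot: [3.114, 0.416, -0.001]
wrist_force: [-0.5, -0.4, -2.1]
width: 0.221
grip_force: 78.7
[ 0.027   0.132  -2.4989] [ 0.0318 -0.0062 -0.0087] [0.508  0.1517 0.1828] 0.22188070479597694
140 175 174 176 174 174 175 174 176 176 174 174 176 142  63  67  70  70  65  67 126 176 175 175 175 175 175 176 176 175 176 175 175
141 175 175 175 175 173 175 175 176 175 175 174 175 142  61  67  69  72  65  68 125 174 174 175 175 175 175 176 176 175 175 175 175
142 175 175 174 175 175 176 175 173 174 175 175 175 142  61  66  69  70  66  67 126 175 176 176 175 175 176 176 175 175 176 175 175
143 175 175 175 175 176 175 175 173 174 173 174 176 142  62  67  69  71  67  68 126 175 176 176 176 176 174 176 176 175 175 175 175
144 175 176 175 174 175 174 175 175 176 175 174 175 142  61  66  69  70  66  69 128 176 176 176 177 175 177 175 175 176 175 175 175
145 175 174 176 176 175 175 176 176 176 176 176 175 142  61  67  
[... 2534 characters left out ...]
 100 109 104  98  92  88  69  12   7   6
165 143 142 143 142 143 143 133 122 111  76  76  68  66  65  69  68  67  66  63  72  85  82  87  91  85  83  79  75  97  99  56 123
166 101 120 133 133 126 118 100  82  76  76  86  93  93  90  85  87  91  95  99  96  86  80  77  76  73  71  65  70 125 170 170 172
167  67  82  93  95  88  88  82  71  67  76  87  92  96  99 100 102 101  99  98  94  86  76  68  66  60  64  86 134 170 171 171 171
168  71  75  71  71  68  73  90  92  89  89  86  93  97  98 101 101 102 101  97  93  86  74  58  73 114 146 167 169 170 171 171 171
169  75  78  70  55  58  70  72  73  85  89  86  91  95  99 100 102 102 100  98  94  86  81 122 166 167 169 170 169 169 171 173 173
```

```bash
python3 -m crank '[[[-0.05,-0.04,0.2,0,0,0],[0,0,0.3,0,0,0],[0,0,0.2,0,0,0],[0,0,0,0,0,0]]]' && python3 -m crank '[[[0,0,0.2,0,0,0],[0,0,0.2,0,0,0],[0,0,0,0,0,0]]]'&& python3 -m crank '[[[0,0,0.2,0,0,0],[0,0,0.2,0,0,0],[0,0,0,0,0,0]]]'
```

```text
time: 9.62
tool_pos: [0.5069, 0.1521, 0.1751]
tcp_rot: [-3.113, -0.416, 0.001]
wrist_force: [-0.8, 0.6, -2.7]
width: 0.225
grip_force: 78.8
time: 9.87
tool_pos: [0.507, 0.1524, 0.1712]
tcp_rot: [-3.113, -0.416, 0.001]
wrist_force: [-1.2, 1.7, -2.6]
width: 0.219
grip_force: 78.8
time: 10.12
tool_pos: [0.5069, 0.1522, 0.1671]
tcp_rot: [-3.113, -0.416, 0.001]
wrist_force: [-1.0, 4.0, -2.1]
width: 0.225
grip_force: 78.9
```

```bash
python3 -m crank '[[[0.02,-0.08,0,0,0,0],[0,0,0.2,0,0,0],[0,0,0,0,0,0]]]' && python3 -m crank '[[[0,0,0.2,0,0,0],[0,0,0.2,0,0,0],[0,0,0,0,0,0]]]'&& python3 -m crank '[[[0,0,0.2,0,0,0],[0,0,0.2,0,0,0],[0,0,0,0,0,0]]]'
```

```text
time: 10.37
tool_pos: [0.5071, 0.1527, 0.1652]
tcp_rot: [3.114, 0.416, -0.001]
wrist_force: [-1.4, 2.7, -2.6]
width: 0.226
grip_force: 78.8
time: 10.62
tool_pos: [0.5072, 0.1528, 0.1614]
tcp_rot: [-3.114, -0.416, 0.0]
wrist_force: [-1.3, 2.6, -0.5]
width: 0.222
grip_force: 78.9
time: 10.87
tool_pos: [0.5075, 0.1529, 0.1578]
tcp_rot: [-3.114, -0.416, -0.001]
wrist_force: [-2.4, 2.7, 1.0]
width: 0.226
grip_force: 79.0
```

```bash
python3 -m crank '[[[0,-0.06,0.1,0,0,0],[0,0,0.2,0,0,0],[0,0,0,0,0,0]]]' && python3 -m crank '[[[0,0,0.2,0,0,0],[0,0,0.2,0,0,0],[0,0,0,0,0,0]]]'&& python3 -m crank '[[[0,0,0.2,0,0,0],[0,0,0.2,0,0,0],[0,0,0,0,0,0]]]'
```

```text
time: 11.12
tool_pos: [0.507, 0.1532, 0.1541]
tcp_rot: [3.114, 0.416, -0.001]
wrist_force: [-1.8, 2.5, -1.7]
width: 0.22
grip_force: 78.9
time: 11.37
tool_pos: [0.5066, 0.1532, 0.1497]
tcp_rot: [3.114, 0.416, -0.002]
wrist_force: [-0.8, 3.6, -1.9]
width: 0.222
grip_force: 78.9
time: 11.62
tool_pos: [0.5066, 0.1532, 0.1457]
tcp_rot: [3.114, 0.416, -0.002]
wrist_force: [-0.8, 2.9, -1.8]
width: 0.223
grip_force: 78.8
```

```bash
for i in 1; do python3 -m crank '[[[0,0,0.15,0,0,0],[0,0,0.15,0,0,0],[0,0,0,0,0,0]]]'; done; python3 -m crank '[[[0,0,0.15,0,0,0],[0,0,0.15,0,0,0],[0,0,0,0,0,0]]]'; python3 - <<'E'
from h import *
np.set_printoptions(precision=4,suppress=True)
j=read_camera("scene");i=read_camera("top");cv2.imwrite("pics/s9.png",j)
k=read_state();print(k['wrist_force'],k['torque'],k['tool_pos'],k['width'])
cv2.imwrite("pics/c9.png",np.hstack([crop("",j,265,95,80,120,5),crop("",i,235,150,80,120,5)]))
E
```

```text
time: 11.87
tool_pos: [0.5068, 0.1532, 0.143]
tcp_rot: [3.114, 0.416, -0.001]
wrist_force: [-1.4, 2.7, -2.1]
width: 0.223
grip_force: 78.9
time: 12.12
tool_pos: [0.5067, 0.1532, 0.14]
tcp_rot: [3.114, 0.416, -0.001]
wrist_force: [-1.3, 3.0, -1.6]
width: 0.224
grip_force: 78.9
[-1.3365  3.7011 -1.211 ] [0.7165 0.4167 0.0187] [0.5067 0.1532 0.14  ] 0.22348006713905177
```

View pics/c9.png

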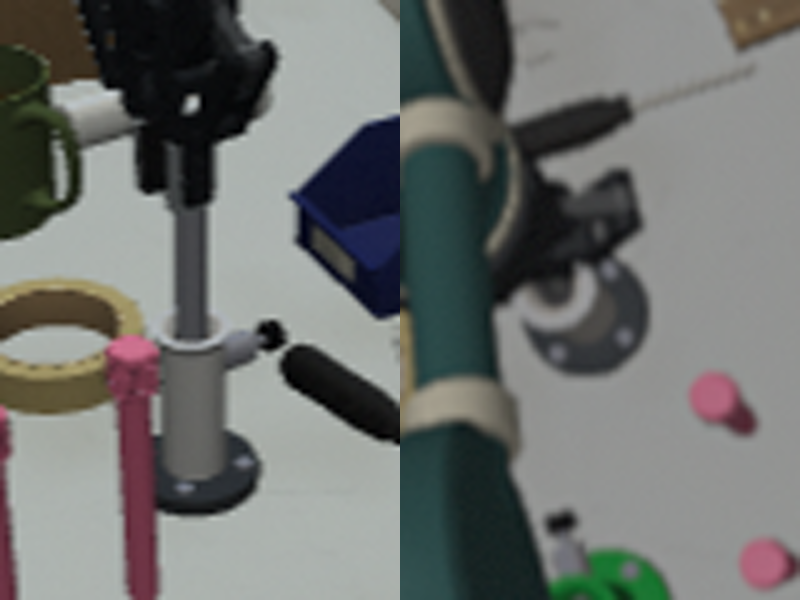

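The post stands upright in the mouth (rod at scene crop (192,330)) with low side forces. I'll go on in small steps, watching the force.

```bash
(python3 -m crank '[[[0,0,0.1,0,0,0],[0,0,0.1,0,0,0],[0,0,0,0,0,0]]]'; python3 -m crank '[[[0,0,0.1,0,0,0],[0,0,0.1,0,0,0],[0,0,0,0,0,0]]]')|grep -E "time|pos|wrist"
```

```text
time: 12.47
tool_pos: [0.5072, 0.1533, 0.1387]
wrist_force: [-1.9, 2.7, 0.7]
time: 12.72
tool_pos: [0.5077, 0.1534, 0.1373]
wrist_force: [-2.4, 2.5, 5.7]
```

```bash
(python3 -m crank '[[[0,0,0.1,0,0,0],[0,0,0.1,0,0,0],[0,0,0,0,0,0]]]'; python3 -m crank '[[[0,0,0.1,0,0,0],[0,0,0.1,0,0,0],[0,0,0,0,0,0]]]')|grep -E "time|pos|wrist"
```

```text
time: 12.97
tool_pos: [0.5088, 0.1536, 0.1369]
wrist_force: [-3.7, 3.1, 10.7]
time: 13.22
tool_pos: [0.51, 0.1539, 0.1367]
wrist_force: [-3.6, 2.9, 16.7]
```

The force rose to about 19 N (16.7 plus the 2.5 of weight) with the motion stalled at a foot height of about 43 mm. That is inside the stop's range and above what the plunger could resist, so the post is home. I'll ease off and release.

```bash
(python3 -m crank '[[[0,0,-0.1,0,0,0],[0,0,-0.1,0,0,0],[0,0,-0.1,0,0,0],[0,0,0,0,0,0]]]'; python3 -m crank '[[[0,0,0,0,0,0],[0,0,0,0,0,0],[0,0,0,0,0,0],[0,0,0,0,0,0],[0,0,0,0,0,0],[0,0,0,0,0,0]]]' 5 80;python3 -m crank '[[[0,0,-0.5,0,0,0],[0,0,-1,0,0,0],[0,0,-1.5,0,0,0],[0,0,-2,0,0,0],[0,0,-2,0,0,0],[0,0,-1,0,0,0],[0,0,0,0,0,0],[0,0,0,0,0,0]]]')|grep -E "time|pos|wrist|width"
python3 - <<'E'
from h import *
np.set_printoptions(precision=4,suppress=True)
j=read_camera("scene");i=read_camera("top");cv2.imwrite("pics/s10.png",j);cv2.imwrite("pics/t10.png",i)
print("expected head top px (z=.193):",proj("scene",[.5136,.1535,.193]),proj("top",[.5136,.1535,.193]),"shifted z=.17",proj("scene",[.5136,.1535,.17]))
a=cv2.cvtColor(j,6).astype(int)
for v in range(104,166,2): print(v,' '.join('%3d'%x for x in a[v,292:320]))
d=cv2.absdiff(cv2.imread("pics/scene0.png"),j).max(2);print("short region diff",d[228:262,333:352].max(), "tape",d[150:178,256:285].max())
E
```

```text
time: 13.55
tool_pos: [0.5081, 0.1535, 0.1372]
wrist_force: [-2.8, 2.8, 8.2]
width: 0.226
time: 14.05
tool_pos: [0.5071, 0.1531, 0.1352]
wrist_force: [-0.1, -1.1, -0.3]
width: 0.584
time: 14.72
tool_pos: [0.5077, 0.1534, 0.2165]
wrist_force: [-0.3, -0.1, 0.6]
width: 0.584
expected head top px (z=.193): [301.6361 124.6723] [257.7275 199.294 ] shifted z=.17 [301.8829 133.4271]
104 173 173 173 173 173 173 173 172 171 137  55  67  55  20  10  14  13  13  11 107 173 174 174 173 173 175 174 175
106 174 174 173 173 173 173 173 172 172 135  47  66  58  30  17  29  51  70 106 157 175 174 175 174 174 174 174 174
108 175 174 174 174 174 174 173 172 173 173 159 120  86  94 120 144 173 173 173 173 172 173 174 174 174 175 173 174
110 174 175 176 182 186 183 184 184 182 178 177 172 171 173 175 174 174 175 173 178 187 186 187 186 183 176 173 173
112 185 185 182 177 171 166 163 160 153 148 144 135 126 144 173 181 192 186 186 185 183 179 173 166 157 149 142 155
114 160 155 150 145 139 134 129 124 120 118 126 141 163 186 185 186 184 182 175 167 158 150 141 128 118 112 106 137
116 126 122 120 117 115 11
[... 2200 characters left out ...]
5 174 175 147  76  65  70  69  68  70 127 175 174 174 174 173 173 173 172 171 171 171 171 171
156 156 176 175 175 175 175 174 147  76  65  68  70  68  71 126 175 176 174 174 174 173 173 172 171 171 170 170 171
158 144 157 175 175 175 174 164 126  70  66  68  70  68  66  99 143 164 175 174 174 174 173 172 172 171 171 171 170
160 143 142 155 177 178 167 145 124  80  65  70  70  66  64  94 128 147 170 178 174 174 172 172 157  97  12  15  15
162 135 126 154 160 150 177 168 121  58  66  70  70  67  61  90 151 180 164 137 129 130 128 126 111 100  95  35   9
164 142 142 138 137 117  66  79 126 157 159 159 161 160 150 121  82  57  77  99 108 103  98  91  87  74  37   5   4
short region diff 9 tape 9
```

```bash
python3 -c "
from workcell import *
print(finish_job())"
```

```text
the job is handed in; nothing more can be done
None
```

The long post stands upright in the silver holder, pressed onto the depth stop at about 19 N and released. Its foot is about 42 mm above the bench, and the short post, masking tape and look-alikes show no sign of having moved. The job is handed in, but no verdict came back.

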